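Dock the sediment lamp under the resting bottle and switch it on

TASK

The bottle in the wooden cradle is to be checked for sediment: slide the loose inspection lamp along the counter, without lifting it, into the notch of the cradle's board under the neck until it is fully home and square against the back of the notch. Then, with the lamp braced there, press the button on its sloping panel fully in so that it stays in, and leave the lamp home. Nothing may touch the bottle, or its sediment will stir; leave the glass, jar, cork and corkscrew where they are.

Things in the scene. Friction and masses are not known exactly. Their poses are not given: they have to be found in the camera images.
- lamp: loose grey inspection lamp, 96 long (its x) x 96 wide (y) x 52 mm high, 0.2 to 0.35 kg, on a foot pad 48 mm square under its middle. Origin: centre of its underside; x points to its nose, which enters the notch first. Upright sides and nose; flat top, with a round white window, from x = -12 to +48 mm. Starts 135 to 160 mm short of home, up to 90 mm to one side and 0.35 rad askew to the cradle.
- lamp_tail (a point): middle of the lamp's tail, an upright lip 96 mm wide and 22 mm high; this point is 48 mm behind the lamp's origin, 11 mm up. Axes as the lamp. From the lip's upper edge a black panel with the button slopes up to the top at 40 degrees from level.
- switch (a joint): travel of the lamp's latching push button along the panel's normal, in m: 0 = out (off), 0.006 = fully in (on). It moves at about 4 N and stays where it has been pushed.
- switch_top (a point): centre of the button's outer face, a plain aluminium disc 24 mm across, 9 mm proud of the sloping panel when out, then at x = -36, y = 0, z = +44 mm in the lamp's frame. Its z axis is the panel's outward normal, 40 degrees from vertical, leaning to the lamp's tail.
- cradle: fixed dark wooden cradle: a notched board 16 mm thick, with yokes that carry the bottle. Origin: on the counter, the place of the lamp's origin when home, axes then parallel: x into the notch (away from the robot), y left along the bottle to its base, z up. The notch's back edge, the stop, is at x = +48 mm. Left of y = +78 mm the board begins at x = -55 mm and ends at y = +272 mm.
- notch_mouth (a point): middle of the notch's open front, level with the top of the board, 30 mm to -x of the cradle's origin; axes as the cradle. The notch goes through to the counter, 104 mm wide (4 mm play each side of the lamp), flaring over its first 24 mm to 124 mm here. The docked lamp's tail stands 18 mm out of it.
- neck_above (a point): point on the axis of the bottle's neck over the middle of the notch, 4 mm to -x of the cradle's origin and 125 mm above the counter. The neck, 30 mm thick, hangs 32 mm beyond the docked lamp's button, so a gripper held upright at the button strikes it: lean the tool 30 to 45 degrees back towards the lamp's tail.
- bottle: dark wine bottle lying fixed in the cradle, 308 mm long, body 75 mm, neck 30 mm across. Origin: centre of its base, at x = -4, y = +236, z = 75 mm in the cradle's frame; its z axis runs along the bottle to its mouth, towards the cradle's -y, rising 12 degrees. The front yoke under it, 16 mm thick at y = +108 mm in the cradle's frame, begins at x = -51 mm and is 82 mm high.
- glass: bystander: stemmed tasting glass, 81 mm across, 202 mm high, standing to the right of the cradle. Origin: centre of its foot's underside.
- jar: bystander: glass jar with black lid, 64 mm across, 90 mm high, standing left of the lamp, in front of the cradle's far left end. Origin: centre of its underside.
- stopper: bystander: a cork standing on end, 24 mm across, 43 mm high, in front of the cradle's left part. Origin: centre of its underside.
- corkscrew: bystander: corkscrew with a wooden handle, lying flat, 100 x 112 x 21 mm, at the front left. Origin: centre of its underside.
Not all that is in view belongs to the job. What is meant by the lamp is not blue, pink or turquoise, and is the larger of those in its own colour.

How it is judged:
By the outcome, as a careful person would: the job done as asked, in the order asked, and still so for the second after the job is handed in, with the robot touching nothing.
It also fails if it takes over 64 s, if anything falls off the work surface, if the arm or the gripper's body presses on something with over 40 N, if the wrist force passes 120 N, or if a joint passes its speed limit or range.

ROBOT

A 7-joint arm with a two-finger parallel gripper is mounted at the origin on a cart in front of the work surface, level with it; the furniture and walls round the work are solid. World frame = base frame: x ahead of the robot, y to its left, z up, the work surface at z = 0. Lengths are in m, angles in rad, forces in N, time in s.
With the tool pointing down it reaches from about 0.425 to 0.95 m from the base axis. Payload 16.7 kg.
Tool frame: the origin (TCP) lies between the finger pads; the fingertips stand tip_extent ahead of it and the grasp point (between the pads) lies 6 mm ahead of it (tip_extent is the distance from the TCP to the fingertips, in m); z points along the fingers, y is the line along which they close (so a half turn about z gives the same grasp; the last joint's range is limited). The gripper opens to 94 mm and grips with 3 to 60 N. Pads are 16 mm wide; open, the fingers measure 119 mm over their backs; the gripper's body (75 mm by 177 mm) begins 78 mm behind the grasp point.
Start: joints at [-1.315, 0.426, 0.074, 1.606, -0.034, 1.111, -0.067], TCP at [0.266, 0.62, 0.23] pointing down, gripper open.
Joint ranges: [-2.85, 2.85], [-0.5, 2.14], [-1.23, 1.37], [0.21, 2.46], [-1.02, 4.16], [0.16, 2.05], [-2.73, 2.73]. Speed limits (rad/s): [1.89, 1.89, 2.39, 2.39, 3.01, 3.01, 3.01].

INTERFACE

Orientations are given as a unit quaternion [x, y, z, w].
In Python, from station import * gives the robot as it stands.
- The arm moves only by the tool send_rows, never from a script. Its argument "motion" is a list that holds one entry, the list of rows, each a list of 5 numbers: the closure, from 0 (fully open) to 1 (shut), then the shift along the tool's x, y, z in mm, then the turn about the tool's z in rad. In form: [[[gripper, x, y, z, roll], ...]]. A call has 1 to 5 rows; each row is the pose to reach, as a shift and turn from the pose commanded when the call began, along the tool's axes at that moment; what a row does not reach only later rows make up. A row lasts 1/10 s, in which the tool goes at most 50 mm and 8.59 degrees, less where a joint would pass 70% of its speed; a pose out of reach is approached as far as the arm can. A call with a gripper value outside its range is refused whole. The fingers move at their own pace and stop on an object; "grip_force" is the grip in N (left out, the last holds). Time passes only in rows, so rows that repeat a pose let the fingers close. It gives the time, the measured TCP pose, the force, the opening and the grip force at its end, in the units of the state.
- sense(): the state, without advancing time (a new reading comes with each control period).
- get_image(name): name is "side" or "top"; returns (picture, depth): 480x640x3 uint8, blue, green, red; 480x640 float32, m along the optical axis (not along the pixel's ray), 0 where there is no reading.
- camera_info(name): a dict with "fx", "fy", "cx", "cy" (pixels), "rvec" (rotation vector, rad) and "tvec" (3), from world to camera coordinates, as OpenCV has them. Camera axes: x right, y down, z forward; pixel columns grow to the right and rows downward; lengths in m; the calibration is good to about 2 mm. A picture is of the moment at which its call begins. camera_info takes no time and is no camera call.
- sign_off(): hands the job in; it is judged then, once.
The state is a dict: "clock": time; "joints": joint angles; "dq": joint speeds; "effort": joint torques, N m; "ee_pos": TCP position; "tool_rot": TCP orientation; "wrist_force": force on the tool from outside, world axes, zero at the start; "wrist_torque": the same for the moment, N m; "opening": opening from 0.0 (shut) to 1.0 (fully open); "finger_force": force on a finger pad.
Only numpy, scipy, OpenCV 4.12 (cv2) and the standard library are available. Lean on these libraries where they do the work, as an engineer would, in place of code of your own. Each camera call takes 0.05 s, during which the arm holds its last target. There are 200 camera calls.

## Working session

There is one attempt and no reset: what is moved stays moved. The work goes in short steps, Python scripts to look and compute and a tool call to move; the robot and the scene stay as the last step left them, time stands still between calls to the robot, and variables do not carry over. Pictures are saved under pics/ and viewed, at most 10 in all, crops included, and the job is handed in when it is done.

Besides the shell and the picture viewer there is one more tool, called by a JSON object that holds its "fn" and its "kwargs", one argument or row to a line. send_rows: Moves the arm, as the interface text tells. Its arguments: {"type":"object","properties":{"motion":{"type":"array","items":{"type":"array","items":{"type":"array","items":{"type":"number"}}}},"grip_force":{"type":"number"}},"required":["motion"]}

```bash
mkdir -p pics; ls; cat > h.py <<'E'
from station import *
import numpy as np, cv2
from scipy.spatial.transform import Rotation as R
def cam(n):
    c=camera_info(n); K=np.array([[c['fx'],0,c['cx']],[0,c['fy'],c['cy']],[0,0,1]])
    return K,R.from_rotvec(np.ravel(c['rvec'])).as_matrix(),np.ravel(c['tvec'])
def ray(n,uv,z):
    K,Rm,t=cam(n); uv=np.atleast_2d(uv).astype(float)
    d=(Rm.T@np.linalg.inv(K)@np.c_[uv,np.ones(len(uv))].T).T; o=-Rm.T@t
    return o+d*((z-o[2])/d[:,2])[:,None]
def cloud(n,D):
    K,Rm,t=cam(n); v,u=np.mgrid[:480,:640]
    P=np.stack([(u-K[0,2])/K[0,0]*D,(v-K[1,2])/K[1,1]*D,D],-1)
    return (P-t)@Rm
def proj(n,P):
    K,Rm,t=cam(n); q=(K@(Rm@np.atleast_2d(P).T+t[:,None])).T
    return q[:,:2]/q[:,2:]
E
python3 - <<'E'
from h import *
s=sense(); print({k:np.round(v,3) for k,v in s.items()})
for n in("top","side"):
    I,D=get_image(n); cv2.imwrite(f"pics/{n}0.png",I); np.save(n+"0.npy",D)
    K,Rm,t=cam(n); print(n,K[0,0],-Rm.T@t, Rm[2])
try: print({k:v for k,v in globals().items() if 'tip' in k})
except Exception as e: print(e)
E
ls
```

```text
pics
{'clock': np.float64(0.0), 'joints': array([-1.315,  0.427,  0.074,  1.607, -0.034,  1.111, -0.067]), 'dq': array([-0.   ,  0.   , -0.001, -0.001, -0.001, -0.002, -0.001]), 'effort': array([-1.0000e-03, -9.3581e+01,  3.6660e+00, -4.5420e+01, -4.9000e-02,
        2.0000e-02,  0.0000e+00]), 'ee_pos': array([0.266, 0.62 , 0.23 ]), 'tool_rot': array([ 0.201,  0.979, -0.001, -0.   ]), 'wrist_force': array([ 0.518, -0.055,  0.719]), 'wrist_torque': array([ 0.015,  0.014, -0.003]), 'finger_force': np.float64(0.0), 'opening': np.float64(0.996)}
top 472.10383747062934 [0.49642366 0.07884483 1.13518518] [ 0.06833854 -0.0142237  -0.99756079]
side 445.6672801984889 [ 0.12883063 -0.65534901  0.74748015] [ 0.40123149  0.69377428 -0.59807236]
{'tip_extent': 0.025}
h.py
pics
side0.npy
top0.npy
```

View pics/top0.png

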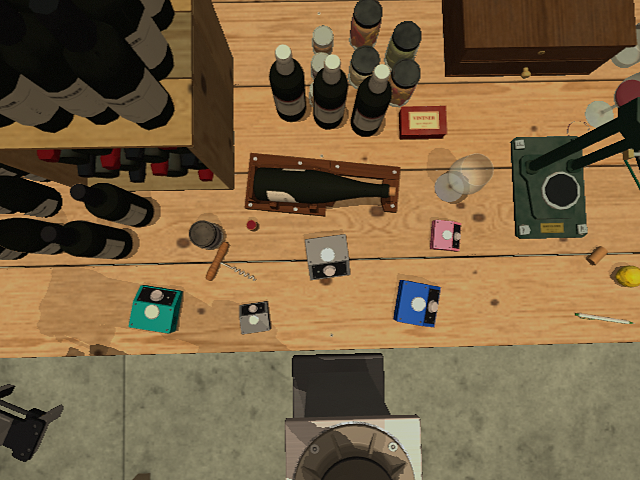

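View pics/side0.png

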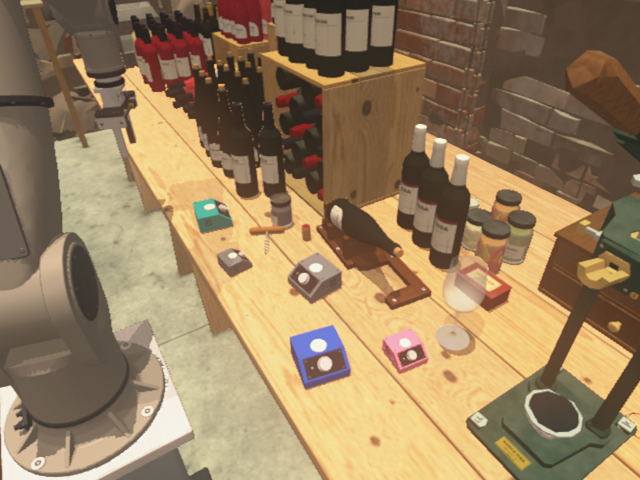

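The top view shows the larger grey lamp at about (328,256), with its panel toward the robot. The notch is around (355,190), the bottle runs from (255,185) to (397,190), the jar is at (205,234), the cork at (252,225) and the glass at (452,185).

```bash
python3 - <<'E'
from h import *
I=cv2.imread("pics/top0.png"); D=np.load("top0.npy"); P=cloud("top",D)
c=I[140:290,235:415]; cv2.imwrite("pics/crop1.png",cv2.resize(c,None,fx=4.4,fy=4,interpolation=cv2.INTER_CUBIC)[:600,:800])
Z=P[...,2]
reg=np.zeros(Z.shape,bool); reg[225:290,290:365]=1
m=reg&(Z>.044)&(Z<.060)
n,l,st,ce=cv2.connectedComponentsWithStats(m.astype(np.uint8)); print(st)
k=1+np.argmax(st[1:,4]); q=P[l==k]; print("lamp z",np.median(q[:,2]))
r=cv2.minAreaRect((q[:,:2]*1000).astype(np.float32)); print(r, cv2.boxPoints(r))
reg[:]=0; reg[150:220,240:405]=1
print(np.histogram(Z[reg],bins=np.arange(-.01,.15,.005)))
hsv=cv2.cvtColor(I,cv2.COLOR_BGR2HSV)
for p in [(392,205),(290,208),(390,175),(360,205),(345,180),(345,205)]: print(p,P[p[1],p[0]].round(3),hsv[p[1],p[0]])
E
```

```text
[[     0      0    640    480 305882]
 [   305    234     45     40   1318]]
lamp z 0.05198890578092037
((534.9903564453125, 49.56636047363281), (86.68777465820312, 95.32767486572266), 6.343944549560547) [[486.64517    92.14897  ]
 [497.17862    -2.5949602]
 [583.3356      6.9837494]
 [572.8021    101.727684 ]]
(array([  31, 1804, 2470,  133,  780, 2159,  116,   13,    9,    5,   18,
         21,    5,   15,   39,    9,    6,   10,   70,   31,   53,  176,
        153,  188,  306,  366,  383,  422,  491,  665,  401]), array([-0.01 , -0.005,  0.   ,  0.005,  0.01 ,  0.015,  0.02 ,  0.025,
        0.03 ,  0.035,  0.04 ,  0.045,  0.05 ,  0.055,  0.06 ,  0.065,
        0.07 ,  0.075,  0.08 ,  0.085,  0.09 ,  0.095,  0.1  ,  0.105,
        0.11 ,  0.115,  0.12 ,  0.125,  0.13 ,  0.135,  0.14 ,  0.145]))
(392, 205) [ 0.652 -0.108  0.017] [ 26  30 184]
(290, 208) [0.65  0.135 0.015] [ 11 192  93]
(390, 175) [ 0.724 -0.106  0.018] [ 11 196  82]
(360, 205) [ 0.656 -0.033  0.   ] [ 16 141 201]
(345, 180) [0.691 0.011 0.136] [30 93 22]
(345, 205) [0.656 0.003 0.003] [ 16 139 110]
```

View pics/crop1.png

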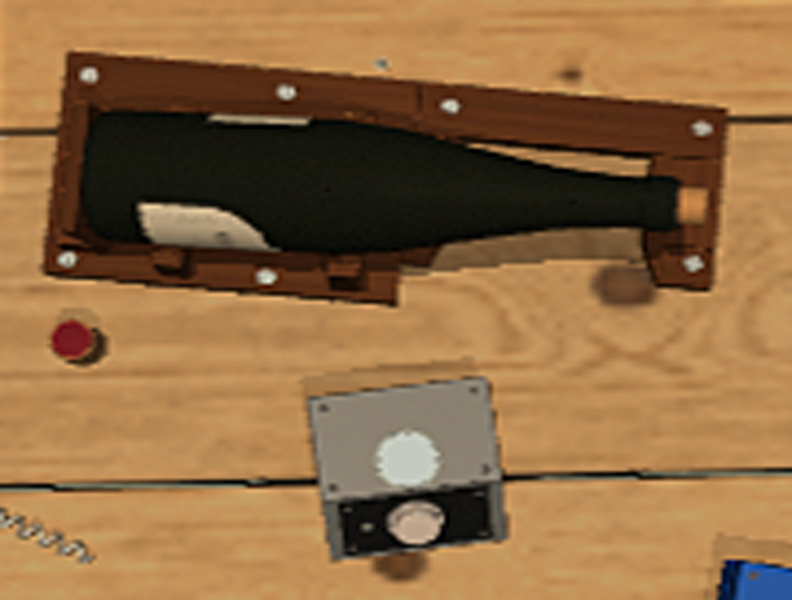

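```bash
python3 - <<'E'
from h import *
I=cv2.imread("pics/top0.png"); D=np.load("top0.npy"); P=cloud("top",D); Z=P[...,2]
hsv=cv2.cvtColor(I,cv2.COLOR_BGR2HSV)
reg=np.zeros(Z.shape,bool); reg[148:222,240:405]=1
m=reg&(Z>.010)&(Z<.026)
n,l,st,ce=cv2.connectedComponentsWithStats(m.astype(np.uint8)); print(st[st[:,4]>30])
v,u=np.nonzero(m); W=ray("top",np.c_[u,v],.016)[:,:2]*1000
print("z",np.median(Z[m]))
# fit lines to extremes: back edge (first board px in each column)
def fit(pts,it=3):
    pts=np.array(pts,float)
    for _ in range(it):
        vx,vy,x0,y0=cv2.fitLine(pts.astype(np.float32),cv2.DIST_HUBER,0,.01,.01).ravel()
        d=np.abs((pts[:,0]-x0)*vy-(pts[:,1]-y0)*vx); pts=pts[d<max(1.0,1.5*np.median(d))]
    return (vx,vy,x0,y0),len(pts)
def world(L):
    vx,vy,x0,y0=L; a=ray("top",[[x0-20*vx,y0-20*vy],[x0+20*vx,y0+20*vy]],.016)[:,:2]*1000
    return a
back=[(c,np.nonzero(m[:,c])[0].min()-.5) for c in range(255,395)if m[:,c].any()]
front=[(c,np.nonzero(m[195:,c])[0].max()+195.5) for c in range(250,323)if m[195:,c].any()]
notch=[(c,np.nonzero(m[160:182,c])[0].max()+160.5) for c in range(358,382)if m[160:182,c].any()]
left=[(np.nonzero(m[r])[0].min()-.5,r) for r in range(158,200)]
right=[(np.nonzero(m[r])[0].max()+.5,r) for r in range(172,208)]
for nme,p in dict(back=back,front=front,notch=notch,left=left,right=right).items():
    L,k=fit(p); a=world(L); d=a[1]-a[0]
    print(nme,k,a.round(1).tolist(),"dir",np.degrees(np.arctan2(d[1],d[0])).round(2))
print(notch)
print([(r,list(np.nonzero(m[r,375:402])[0][[0,-1]]+375)) for r in range(170,213,3) if m[r,375:402].any()])
E
```

```text
[[     0      0    640    480 304142]
 [   245    153    156     63   3058]]
z 0.016404154711259597
back 140 [[771.4, 98.1], [760.2, 2.5]] dir -96.72
front 73 [[644.1, 174.9], [632.8, 80.2]] dir -96.8
notch 24 [[724.3, -12.9], [715.5, -108.7]] dir -95.29
left 41 [[671.0, 242.3], [767.0, 231.0]] dir -6.72
right 36 [[647.9, -121.1], [744.3, -132.2]] dir -6.56
[(358, np.float64(176.5)), (359, np.float64(176.5)), (360, np.float64(176.5)), (361, np.float64(176.5)), (362, np.float64(176.5)), (363, np.float64(176.5)), (364, np.float64(176.5)), (365, np.float64(176.5)), (366, np.float64(176.5)), (367, np.float64(177.5)), (368, np.float64(177.5)), (369, np.float64(177.5)), (370, np.float64(177.5)), (371, np.float64(177.5)), (372, np.float64(177.5)), (373, np.float64(177.5)), (374, np.float64(177.5)), (375, np.float64(177.5)), (376, np.float64(178.5)), (377, np.float64(177.5)), (378, np.float64(177.5)), (379, np.float64(177.5)), (380, np.float64(178.5)), (381, np.float64(177.5))]
[(170, [np.int64(375), np.int64(400)]), (173, [np.int64(375), np.int64(400)]), (176, [np.int64(375), np.int64(399)]), (179, [np.int64(383), np.int64(399)]), (182, [np.int64(383), np.int64(399)]), (185, [np.int64(390), np.int64(399)]), (188, [np.int64(396), np.int64(398)]), (191, [np.int64(396), np.int64(398)]), (194, [np.int64(396), np.int64(398)]), (197, [np.int64(381), np.int64(398)]), (200, [np.int64(381), np.int64(397)]), (203, [np.int64(382), np.int64(397)]), (206, [np.int64(383), np.int64(397)]), (209, [np.int64(384), np.int64(397)])]
```

{"fn": "send_rows", "kwargs": {
  "motion": [
    [[0.5,-30,-34,-20,-0.05],[0.5,-60,-68,-40,-0.1],[0.5,-90,-102,-60,-0.15],[0.5,-120,-136,-80,-0.2],[0.5,-150,-170,-100,-0.25]]
  ]
}}

```text
clock: 0.6
ee_pos: [0.3374, 0.4027, 0.331]
tool_rot: [0.077, 0.997, -0.0, -0.0]
wrist_force: [1.6, 0.8, -0.4]
opening: 0.609
finger_force: 0.0
```

```bash
cat >> h.py <<'E'
CO=np.array([.675,-.032,0]); CA=-np.radians(6.7); CR=R.from_euler('z',CA)
def st():
    s=sense(); r=R.from_quat(s['tool_rot']); M=r.as_matrix()
    print('t',round(float(s['clock']),2),'tcp',s['ee_pos'].round(4),'x',M[:,0].round(3),'y',M[:,1].round(3),'z',M[:,2].round(3),'F',s['wrist_force'].round(1),'op',round(float(s['opening']),2),'q',s['joints'].round(2))
    tip=s['ee_pos']+.025*M[:,2]; print('tip in cradle mm',(CR.inv().apply(tip-CO)*1000).round(1))
    return s,M
def to_tool(goal_tip_cradle_mm,M,s):
    g=CR.apply(np.array(goal_tip_cradle_mm)/1000)+CO-.025*M[:,2]
    print('tool shift',(M.T@(g-s['ee_pos'])*1000).round(1))
E
python3 -c "
from h import *
st()"
```

```text
t 0.6 tcp [0.3374 0.4027 0.331 ] x [-0.988  0.153  0.   ] y [ 0.153  0.988 -0.   ] z [-0. -0. -1.] F [ 1.6  0.8 -0.4] op 0.61 q [-1.1   0.1   0.11  1.81 -0.01  1.23  0.43]
tip in cradle mm [-386.   392.4  306. ]
```

{"fn": "send_rows", "kwargs": {
  "motion": [
    [[0.5,-24,-43,0,0],[0.5,-48,-86,0,0],[0.5,-72,-129,0,0],[0.5,-96,-172,0,0],[0.5,-120,-215,0,0]]
  ]
}}

```text
clock: 1.1
ee_pos: [0.4225, 0.1716, 0.3305]
tool_rot: [0.078, 0.997, 0.0, -0.0]
wrist_force: [1.0, 0.2, 0.7]
opening: 0.498
finger_force: 0.0
```

{"fn": "send_rows", "kwargs": {
  "motion": [
    [[0.5,-10,-45,0,0],[0.5,-20,-90,0,0],[0.5,-20,-135,0,0],[0.5,-20,-180,0,0],[0.5,-20,-180,0,0]]
  ]
}}

```text
clock: 1.6
ee_pos: [0.4131, -0.0122, 0.3306]
tool_rot: [0.081, 0.997, 0.0, 0.0]
wrist_force: [0.4, 0.3, -0.1]
opening: 0.503
finger_force: 0.0
```

{"fn": "send_rows", "kwargs": {
  "motion": [
    [[0.5,0,0,-50,0],[0.5,0,0,-100,0],[0.5,0,0,-150,0],[0.5,0,0,-200,0],[0.5,0,0,-250,0]]
  ]
}}

```text
clock: 2.1
ee_pos: [0.4136, -0.0072, 0.5825]
tool_rot: [0.078, 0.997, 0.0, 0.0]
wrist_force: [1.4, -0.2, -0.6]
opening: 0.499
finger_force: 0.0
```

```bash
python3 -c "
from h import *
st()"
```

```text
t 2.1 tcp [ 0.4136 -0.0072  0.5825] x [-0.988  0.155 -0.   ] y [0.155 0.988 0.   ] z [ 0.  0. -1.] F [ 1.4 -0.2 -0.6] op 0.5 q [-0.72 -0.2   0.45  1.55  0.09  1.77  1.16]
tip in cradle mm [-262.5   -5.9  557.5]
```

{"fn": "send_rows", "kwargs": {
  "motion": [
    [[0.5,0,0,-50,0],[0.5,0,0,-100,0],[0.5,0,0,-150,0],[0.5,0,0,-200,0],[0.5,0,0,-250,0]]
  ]
}}

```text
clock: 2.6
ee_pos: [0.4104, -0.0034, 0.7119]
tool_rot: [0.079, 0.997, -0.005, 0.009]
wrist_force: [-0.1, -1.2, -1.0]
opening: 0.498
finger_force: 0.0
```

```bash
python3 -c "
from h import *
st()"
```

```text
t 2.6 tcp [ 0.4104 -0.0034  0.7119] x [-0.987  0.157 -0.019] y [ 0.157  0.988 -0.008] z [ 0.018 -0.011 -1.   ] F [-0.1 -1.2 -1. ] op 0.5 q [-0.32 -0.09  0.14  1.21  0.03  2.01  1.24]
tip in cradle mm [-265.7   -2.7  686.9]
```

{"fn": "send_rows", "kwargs": {
  "motion": [
    [[0.5,0,0,-50,0],[0.5,0,0,-100,0],[0.5,0,0,-150,0],[0.5,0,0,-200,0],[0.5,0,0,-250,0]]
  ]
}}

```text
clock: 3.1
ee_pos: [0.405, -0.0017, 0.7363]
tool_rot: [0.08, 0.997, -0.008, 0.022]
wrist_force: [0.5, -1.2, 0.1]
opening: 0.5
finger_force: 0.0
```

```bash
python3 -c "
from h import *
st()"
```

```text
t 3.1 tcp [ 0.405  -0.0017  0.7363] x [-0.986  0.159 -0.045] y [ 0.159  0.987 -0.012] z [ 0.043 -0.019 -0.999] F [ 0.5 -1.2  0.1] op 0.5 q [ 0.34 -0.06 -0.46  1.12 -0.01  2.03  1.3 ]
tip in cradle mm [-270.6   -1.8  711.3]
```

{"fn": "send_rows", "kwargs": {
  "motion": [
    [[0.5,35,0,0,0],[0.5,70,0,0,0],[0.5,105,0,0,0],[0.5,140,0,0,0],[0.5,175,0,0,0]]
  ]
}}

```text
clock: 3.6
ee_pos: [0.2362, 0.0257, 0.7143]
tool_rot: [0.081, 0.996, -0.006, 0.03]
wrist_force: [-0.9, 1.4, 0.1]
opening: 0.505
finger_force: 0.0
```

```bash
python3 -c "
from h import *
st()"
```

```text
t 3.6 tcp [0.2362 0.0257 0.7143] x [-0.985  0.161 -0.062] y [ 0.162  0.987 -0.008] z [ 0.06  -0.018 -0.998] F [-0.9  1.4  0.1] op 0.5 q [ 0.29 -0.38 -0.32  1.4  -0.11  2.05  1.34]
tip in cradle mm [-441.     5.8  689.3]
```

{"fn": "send_rows", "kwargs": {
  "motion": [
    [[0.5,0,0,-50,0],[0.5,0,0,-100,0],[0.5,0,0,-150,0],[0.5,0,0,-200,0],[0.5,0,0,-250,0]]
  ]
}}

```text
clock: 4.1
ee_pos: [0.3045, 0.0666, 0.7434]
tool_rot: [0.08, 0.996, -0.009, 0.041]
wrist_force: [-0.6, -1.1, 0.3]
opening: 0.503
finger_force: 0.0
```

```bash
python3 -c "
from h import *
st()"
```

```text
t 4.1 tcp [0.3045 0.0666 0.7434] x [-0.984  0.158 -0.082] y [ 0.16   0.987 -0.011] z [ 0.079 -0.024 -0.997] F [-0.6 -1.1  0.3] op 0.5 q [ 0.64 -0.28 -0.65  1.23 -0.16  2.05  1.33]
tip in cradle mm [-377.5   54.4  718.5]
```

{"fn": "send_rows", "kwargs": {
  "motion": [
    [[0.5,-20,0,30,0],[0.5,-40,0,60,0],[0.5,-60,0,90,0],[0.5,-80,0,120,0],[0.5,-100,0,150,0]]
  ]
}}

```text
clock: 4.6
ee_pos: [0.4148, 0.0474, 0.6004]
tool_rot: [0.079, 0.996, -0.009, 0.04]
wrist_force: [0.3, -0.3, -0.4]
opening: 0.504
finger_force: 0.0
```

```bash
python3 -c "
from h import *
st()"
```

```text
t 4.6 tcp [0.4148 0.0474 0.6004] x [-0.984  0.157 -0.082] y [ 0.158  0.987 -0.012] z [ 0.079 -0.025 -0.997] F [ 0.3 -0.3 -0.4] op 0.5 q [ 0.64 -0.17 -0.74  1.48 -0.09  1.71  1.3 ]
tip in cradle mm [-265.7   48.2  575.5]
```

{"fn": "send_rows", "kwargs": {
  "motion": [
    [[0.5,-50,0,0,0],[0.5,-100,0,0,0],[0.5,-150,0,0,0],[0.5,-200,0,0,0],[0.5,-250,0,0,0]]
  ]
}}

```text
clock: 5.1
ee_pos: [0.6624, 0.0073, 0.6213]
tool_rot: [0.08, 0.996, -0.009, 0.04]
wrist_force: [-0.0, -2.3, 2.5]
opening: 0.501
finger_force: 0.0
```

{"fn": "send_rows", "kwargs": {
  "motion": [
    [[0.5,-50,0,0,0],[0.5,-100,0,0,0],[0.5,-150,0,0,0],[0.5,-200,0,0,0],[0.5,-250,0,0,0]]
  ]
}}

```text
clock: 5.6
ee_pos: [0.7884, -0.0342, 0.6096]
tool_rot: [0.097, 0.995, 0.009, 0.017]
wrist_force: [-0.0, -1.1, -0.8]
opening: 0.499
finger_force: 0.0
```

```bash
python3 -c "
from h import *
st()"
```

```text
t 5.6 tcp [ 0.7884 -0.0342  0.6096] x [-0.981  0.194 -0.033] y [0.193 0.981 0.02 ] z [ 0.036  0.014 -0.999] F [-0.  -1.1 -0.8] op 0.5 q [ 0.04  0.65 -0.28  0.44  0.18  2.02  1.28]
tip in cradle mm [113.8  11.5 584.6]
```

{"fn": "send_rows", "kwargs": {
  "motion": [
    [[0.5,-50,0,0,0],[0.5,-100,0,0,0],[0.5,-150,0,0,0],[0.5,-200,0,0,0],[0.5,-250,0,0,0]]
  ]
}}

```text
clock: 6.1
ee_pos: [0.8431, -0.0676, 0.5806]
tool_rot: [0.108, 0.994, 0.018, 0.027]
wrist_force: [0.2, -0.5, -0.5]
opening: 0.497
finger_force: 0.0
```

```bash
python3 -c "
from h import *
st()"
```

```text
t 6.1 tcp [ 0.8431 -0.0676  0.5806] x [-0.975  0.216 -0.049] y [0.214 0.976 0.042] z [ 0.057  0.03  -0.998] F [ 0.2 -0.5 -0.5] op 0.5 q [-0.05  0.83  0.56  0.24 -0.51  2.04  1.43]
tip in cradle mm [172.4 -14.9 555.6]
```

{"fn": "send_rows", "kwargs": {
  "motion": [
    [[0.5,-10,0,30,0],[0.5,-20,0,60,0],[0.5,-30,0,90,0],[0.5,-40,0,120,0],[0.5,-50,0,150,0]]
  ]
}}

```text
clock: 6.6
ee_pos: [0.9001, -0.0738, 0.4329]
tool_rot: [0.109, 0.994, 0.018, 0.027]
wrist_force: [0.4, -0.6, -0.4]
opening: 0.5
finger_force: 0.0
```

{"fn": "send_rows", "kwargs": {
  "motion": [
    [[0.5,-50,0,0,0],[0.5,-100,0,0,0],[0.5,-150,0,0,0],[0.5,-200,0,0,0],[0.5,-250,0,0,0]]
  ]
}}

```text
clock: 7.1
ee_pos: [0.9551, -0.1071, 0.4212]
tool_rot: [0.113, 0.993, 0.014, 0.044]
wrist_force: [0.9, -0.4, -0.2]
opening: 0.5
finger_force: 0.0
```

```bash
python3 -c "
from h import *
st()"
```

```text
t 7.1 tcp [ 0.9551 -0.1071  0.4212] x [-0.971  0.225 -0.084] y [0.223 0.974 0.037] z [ 0.09   0.017 -0.996] F [ 0.9 -0.4 -0.2] op 0.5 q [-0.03  1.07  1.07  0.22 -1.02  1.87  1.51]
tip in cradle mm [289.2 -41.2 396.3]
```

{"fn": "send_rows", "kwargs": {
  "motion": [
    [[0.5,-50,0,0,0],[0.5,-100,0,0,0],[0.5,-150,0,0,0],[0.5,-200,0,0,0],[0.5,-250,0,0,0]]
  ]
}}

```text
clock: 7.6
ee_pos: [0.99, -0.12, 0.3808]
tool_rot: [0.109, 0.992, 0.018, 0.067]
wrist_force: [0.4, -0.2, 0.5]
opening: 0.502
finger_force: 0.0
```

{"fn": "send_rows", "kwargs": {
  "motion": [
    [[0.5,-50,0,0,0],[0.5,-100,0,0,0],[0.5,-150,0,0,0],[0.5,-200,0,0,0],[0.5,-250,0,0,0]]
  ]
}}

```text
clock: 8.1
ee_pos: [1.0185, -0.1367, 0.3483]
tool_rot: [0.109, 0.99, 0.017, 0.09]
wrist_force: [0.3, 0.1, -0.2]
opening: 0.502
finger_force: 0.0
```

```bash
python3 -c "
from h import *
st()"
```

```text
t 8.1 tcp [ 1.0185 -0.1367  0.3483] x [-0.96   0.22  -0.175] y [0.213 0.975 0.054] z [ 0.182  0.015 -0.983] F [ 0.3  0.1 -0.2] op 0.5 q [ 0.01  1.15  1.04  0.21 -1.02  1.7   1.54]
tip in cradle mm [357.9 -63.  323.7]
```

{"fn": "send_rows", "kwargs": {
  "motion": [
    [[0.5,-42,-10,-25,0],[0.5,-84,-20,-50,0],[0.5,-126,-30,-75,0],[0.5,-168,-40,-100,0],[0.5,-210,-50,-125,0]]
  ]
}}

```text
clock: 8.6
ee_pos: [1.0075, -0.1778, 0.3959]
tool_rot: [0.11, 0.987, 0.016, 0.113]
wrist_force: [-0.3, -0.1, -0.6]
opening: 0.497
finger_force: 0.0
```

{"fn": "send_rows", "kwargs": {
  "motion": [
    [[0.5,-42,-10,-25,0],[0.5,-84,-20,-50,0],[0.5,-126,-30,-75,0],[0.5,-168,-40,-100,0],[0.5,-210,-50,-125,0]]
  ]
}}

```text
clock: 9.1
ee_pos: [0.9947, -0.2127, 0.4402]
tool_rot: [0.11, 0.985, 0.014, 0.136]
wrist_force: [-0.7, 0.2, -0.3]
opening: 0.503
finger_force: 0.0
```

```bash
python3 -c "
from h import *
st()"
```

```text
t 9.1 tcp [ 0.9947 -0.2127  0.4402] x [-0.939  0.22  -0.264] y [0.213 0.975 0.057] z [ 0.27  -0.003 -0.963] F [-0.7  0.2 -0.3] op 0.5 q [ 0.08  1.06  1.03  0.21 -1.02  1.7   1.61]
tip in cradle mm [ 345.3 -141.4  416.2]
```

{"fn": "send_rows", "kwargs": {
  "motion": [
    [[0.5,-46,-4,-20,0],[0.5,-92,-8,-40,0],[0.5,-138,-12,-60,0],[0.5,-184,-16,-80,0],[0.5,-230,-20,-100,0]]
  ]
}}

```text
clock: 9.6
ee_pos: [0.9925, -0.2268, 0.4707]
tool_rot: [0.11, 0.981, 0.011, 0.159]
wrist_force: [-0.2, -0.1, 0.2]
opening: 0.501
finger_force: 0.0
```

{"fn": "send_rows", "kwargs": {
  "motion": [
    [[0.5,-46,-4,-20,0],[0.5,-92,-8,-40,0],[0.5,-138,-12,-60,0],[0.5,-184,-16,-80,0],[0.5,-230,-20,-100,0]]
  ]
}}

```text
clock: 10.1
ee_pos: [0.9881, -0.2397, 0.5039]
tool_rot: [0.111, 0.977, 0.008, 0.182]
wrist_force: [0.4, 0.5, -0.5]
opening: 0.498
finger_force: 0.0
```

{"fn": "send_rows", "kwargs": {
  "motion": [
    [[0.5,-46,-4,-20,0],[0.5,-92,-8,-40,0],[0.5,-138,-12,-60,0],[0.5,-184,-16,-80,0],[0.5,-230,-20,-100,0]]
  ]
}}

```text
clock: 10.6
ee_pos: [0.9818, -0.2506, 0.5387]
tool_rot: [0.111, 0.973, 0.005, 0.204]
wrist_force: [-0.1, 0.4, -0.0]
opening: 0.502
finger_force: 0.0
```

```bash
python3 -c "
from h import *
st()"
```

```text
t 10.6 tcp [ 0.9818 -0.2506  0.5387] x [-0.892  0.218 -0.396] y [0.214 0.975 0.055] z [ 0.399 -0.035 -0.916] F [-0.1  0.4 -0. ] op 0.5 q [ 0.12  0.97  1.03  0.21 -1.02  1.65  1.64]
tip in cradle mm [ 340.2 -181.   515.8]
```

{"fn": "send_rows", "kwargs": {
  "motion": [
    [[0.5,-49,-5,-5,0],[0.5,-98,-10,-10,0],[0.5,-147,-15,-15,0],[0.5,-196,-20,-20,0],[0.5,-245,-25,-25,0]]
  ]
}}

```text
clock: 11.1
ee_pos: [0.9972, -0.266, 0.5381]
tool_rot: [0.111, 0.968, 0.002, 0.227]
wrist_force: [-0.3, 0.5, 0.1]
opening: 0.502
finger_force: 0.0
```

{"fn": "send_rows", "kwargs": {
  "motion": [
    [[0.5,-49,-5,-5,0],[0.5,-98,-10,-10,0],[0.5,-147,-15,-15,0],[0.5,-196,-20,-20,0],[0.5,-245,-25,-25,0]]
  ]
}}

```text
clock: 11.6
ee_pos: [1.0086, -0.2794, 0.5451]
tool_rot: [0.111, 0.962, -0.002, 0.25]
wrist_force: [0.2, 0.3, -0.3]
opening: 0.497
finger_force: 0.0
```

{"fn": "send_rows", "kwargs": {
  "motion": [
    [[0.5,-49,-5,-5,0],[0.5,-98,-10,-10,0],[0.5,-147,-15,-15,0],[0.5,-196,-20,-20,0],[0.5,-245,-25,-25,0]]
  ]
}}

```text
clock: 12.1
ee_pos: [1.0168, -0.2913, 0.5575]
tool_rot: [0.112, 0.956, -0.006, 0.273]
wrist_force: [0.7, -0.1, -0.9]
opening: 0.501
finger_force: 0.0
```

{"fn": "send_rows", "kwargs": {
  "motion": [
    [[0.5,-49,-5,-5,0],[0.5,-98,-10,-10,0],[0.5,-147,-15,-15,0],[0.5,-196,-20,-20,0],[0.5,-245,-25,-25,0]]
  ]
}}

```text
clock: 12.6
ee_pos: [1.0218, -0.3017, 0.575]
tool_rot: [0.112, 0.949, -0.01, 0.295]
wrist_force: [0.5, -0.2, -0.5]
opening: 0.501
finger_force: 0.0
```

```bash
python3 -c "
from h import *
st()"
```

```text
t 12.6 tcp [ 1.0218 -0.3017  0.575 ] x [-0.801  0.206 -0.562] y [0.218 0.975 0.048] z [ 0.558 -0.084 -0.826] F [ 0.5 -0.2 -0.5] op 0.5 q [ 0.16  0.96  1.01  0.21 -1.02  1.47  1.68]
tip in cradle mm [ 390.1 -227.9  554.3]
```

```bash
cat >> h.py <<'E'
def plan(goal_mm, yaxis_c=None, xaxis_c=None):
    """shift (tool axes) and roll to bring tip centre to goal (cradle, mm)"""
    s,M=st(); to_tool(goal_mm,M,s)
    if yaxis_c is not None: v=M.T@CR.apply(yaxis_c); print('roll',np.arctan2(-v[0],v[1]).round(3))
    if xaxis_c is not None: v=M.T@CR.apply(xaxis_c); print('roll',np.arctan2(v[1],v[0]).round(3))
    s2=M.T@CR.as_matrix(); print('cradle unit axes in tool: x',s2[:,0].round(3),'y',s2[:,1].round(3),'z',s2[:,2].round(3))
E
python3 -c "
from h import *
plan([-153,143,250],xaxis_c=[0,-1,0])"
```

```text
t 12.6 tcp [ 1.0218 -0.3017  0.575 ] x [-0.801  0.206 -0.562] y [0.218 0.975 0.048] z [ 0.558 -0.084 -0.826] F [ 0.5 -0.2 -0.5] op 0.5 q [ 0.16  0.96  1.01  0.21 -1.02  1.47  1.68]
tip in cradle mm [ 390.1 -227.9  554.3]
tool shift [657.5 298.2 -61.9]
roll -1.683
cradle unit axes in tool: x [-0.819  0.103  0.564] y [ 0.112  0.994 -0.019] z [-0.562  0.048 -0.826]
```

{"fn": "send_rows", "kwargs": {
  "motion": [
    [[0.5,45,20,-4,0],[0.5,90,40,-8,0],[0.5,135,60,-12,0],[0.5,180,80,-16,0],[0.5,225,100,-20,0]]
  ]
}}

```text
clock: 13.1
ee_pos: [0.9278, -0.2165, 0.5186]
tool_rot: [0.112, 0.949, -0.01, 0.296]
wrist_force: [2.7, 0.2, 2.5]
opening: 0.501
finger_force: 0.0
```

{"fn": "send_rows", "kwargs": {
  "motion": [
    [[0.5,45,20,-4,-0.14],[0.5,90,40,-8,-0.28],[0.5,135,60,-12,-0.42],[0.5,180,80,-16,-0.56],[0.5,225,100,-20,-0.7]]
  ]
}}

```text
clock: 13.6
ee_pos: [0.7629, -0.0738, 0.4159]
tool_rot: [-0.214, 0.931, -0.108, 0.275]
wrist_force: [0.5, -0.5, 2.0]
opening: 0.502
finger_force: 0.0
```

```bash
python3 -c "
from h import *
plan([-153,143,120],xaxis_c=[0,-1,0])"
```

```text
t 13.6 tcp [ 0.7629 -0.0738  0.4159] x [-0.757 -0.459 -0.466] y [-0.34   0.885 -0.32 ] z [ 0.559 -0.084 -0.825] F [ 0.5 -0.5  2. ] op 0.5 q [-1.    0.37  1.28  1.72 -0.53  0.75  2.46]
tip in cradle mm [106.3 -31.7 395.3]
tool shift [214.1 348.8  77.6]
roll -0.995
cradle unit axes in tool: x [-0.698 -0.441  0.565] y [-0.544  0.839 -0.018] z [-0.466 -0.32  -0.825]
```

{"fn": "send_rows", "kwargs": {
  "motion": [
    [[0.5,25,40,2,0.14],[0.5,50,80,4,0.28],[0.5,75,120,6,0.42],[0.5,100,160,8,0.56],[0.5,125,200,10,0.7]]
  ]
}}

```text
clock: 14.1
ee_pos: [0.6686, -0.01, 0.3422]
tool_rot: [-0.01, 0.957, -0.054, 0.284]
wrist_force: [0.0, -1.0, -0.6]
opening: 0.499
finger_force: 0.0
```

```bash
python3 -c "
from h import *
plan([-153,143,120],xaxis_c=[0,1,0])"
```

```text
t 14.1 tcp [ 0.6686 -0.01    0.3422] x [-0.838 -0.05  -0.543] y [ 0.011  0.994 -0.109] z [ 0.545 -0.097 -0.833] F [ 0.  -1.  -0.6] op 0.5 q [-1.43  0.11  1.37  2.    0.08  0.55  1.44]
tip in cradle mm [  4.9  20.3 321.4]
tool shift [221.8 159.8  76.5]
roll 1.719
cradle unit axes in tool: x [-0.827 -0.105  0.553] y [-0.147  0.989 -0.033] z [-0.543 -0.109 -0.833]
```

{"fn": "send_rows", "kwargs": {
  "motion": [
    [[0.5,37,26,5,0.14],[0.5,74,52,10,0.28],[0.5,111,78,15,0.42],[0.5,148,104,20,0.56],[0.5,185,130,25,0.7]]
  ]
}}

```text
clock: 14.6
ee_pos: [0.5933, 0.0508, 0.2689]
tool_rot: [0.161, 0.946, -0.005, 0.283]
wrist_force: [1.1, -0.1, -0.7]
opening: 0.497
finger_force: 0.0
```

```bash
python3 -c "
from h import *
plan([-153,143,120],xaxis_c=[0,1,0])"
```

```text
t 14.6 tcp [0.5933 0.0508 0.2689] x [-0.788  0.301 -0.536] y [0.307 0.948 0.082] z [ 0.534 -0.1   -0.84 ] F [ 1.1 -0.1 -0.7] op 0.5 q [-1.46 -0.06  1.11  2.2   0.67  0.55  0.39]
tip in cradle mm [-77.3  71.8 247.9]
tool shift [145.3  44.4  63.8]
roll 1.362
cradle unit axes in tool: x [-0.818  0.194  0.541] y [ 0.207  0.978 -0.037] z [-0.536  0.082 -0.84 ]
```

{"fn": "send_rows", "kwargs": {
  "motion": [
    [[0.5,20,6,8,0.14],[0.5,40,12,16,0.28],[0.5,60,18,24,0.42],[0.5,80,24,32,0.56],[0.5,100,30,40,0.7]]
  ]
}}

```text
clock: 15.1
ee_pos: [0.5451, 0.104, 0.1838]
tool_rot: [0.477, 0.832, 0.092, 0.267]
wrist_force: [-0.6, 0.7, -0.8]
opening: 0.495
finger_force: 0.0
```

```bash
python3 -c "
from h import *
plan([-153,143,80],xaxis_c=[0,1,0])"
```

```text
t 15.1 tcp [0.5451 0.104  0.1838] x [-0.403  0.843 -0.357] y [0.744 0.528 0.408] z [ 0.533 -0.101 -0.84 ] F [-0.6  0.7 -0.8] op 0.49 q [-1.52  0.15  1.09  2.35  0.69  0.32 -0.54]
tip in cradle mm [-131.3  118.9  162.8]
tool shift [ 59.4 -33.8  56.9]
roll 0.659
cradle unit axes in tool: x [-0.498  0.678  0.541] y [ 0.79   0.612 -0.039] z [-0.357  0.408 -0.84 ]
```

{"fn": "send_rows", "kwargs": {
  "motion": [
    [[0.5,15,-8,15,0.14],[0.5,30,-16,30,0.28],[0.5,45,-25,45,0.42],[0.5,59,-34,57,0.56],[0.5,59,-34,57,0.66]]
  ]
}}

```text
clock: 15.6
ee_pos: [0.5313, 0.1221, 0.1166]
tool_rot: [0.64, 0.714, 0.141, 0.247]
wrist_force: [-0.7, -0.3, -0.1]
opening: 0.499
finger_force: 0.0
```

```bash
python3 -c "
from h import *
plan([-150,143,32],xaxis_c=[0,1,0])"
```

```text
t 15.6 tcp [0.5313 0.1221 0.1166] x [-0.06   0.983 -0.172] y [0.844 0.141 0.517] z [ 0.533 -0.114 -0.839] F [-0.7 -0.3 -0.1] op 0.5 q [-1.34  0.33  0.87  2.41  1.02  0.16 -1.42]
tip in cradle mm [-147.1  135.    95.6]
tool shift [ 19.2 -33.3  51.4]
roll 0.242
cradle unit axes in tool: x [-0.174  0.822  0.542] y [ 0.97   0.239 -0.051] z [-0.172  0.517 -0.839]
```

{"fn": "send_rows", "kwargs": {
  "motion": [
    [[0.5,5,-8,13,0.12],[0.5,11,-17,26,0.24],[0.5,19,-33,51,0.24],[0.5,19,-33,51,0.24],[0.5,19,-33,51,0.24]]
  ]
}}

```text
clock: 16.1
ee_pos: [0.5305, 0.1276, 0.061]
tool_rot: [0.715, 0.638, 0.166, 0.233]
wrist_force: [-0.3, -1.2, -0.9]
opening: 0.504
finger_force: 0.0
```

```bash
python3 -c "
from h import *
plan([-150,143,30],xaxis_c=[0,1,0])"
```

```text
t 16.1 tcp [0.5305 0.1276 0.061 ] x [ 0.13  0.99 -0.06] y [ 0.835 -0.076  0.544] z [ 0.534 -0.121 -0.837] F [-0.3 -1.2 -0.9] op 0.5 q [-1.08  0.42  0.55  2.42  1.78  0.21 -2.48]
tip in cradle mm [-148.5  140.2   40.1]
tool shift [ 3.4 -6.7  7.5]
roll 0.022
cradle unit axes in tool: x [0.013 0.839 0.545] y [ 0.998  0.022 -0.058] z [-0.06   0.544 -0.837]
```

{"fn": "send_rows", "kwargs": {
  "motion": [
    [[0.5,0,-7,8,0.02],[0.5,-10,-7,9,0.02],[0.5,-20,-6,10,0.02],[0.5,-30,-5,11,0.02],[0.5,-40,-3,13,0.02]]
  ]
}}

```text
clock: 16.6
ee_pos: [0.53, 0.0862, 0.0516]
tool_rot: [0.72, 0.632, 0.168, 0.231]
wrist_force: [1.4, 2.7, -0.2]
opening: 0.501
finger_force: 0.9
```

```bash
cat >> h.py <<'E'
def lamp(tag=None):
    I,D=get_image("top"); P=cloud("top",D); Z=P[...,2]
    if tag: cv2.imwrite(f"pics/{tag}.png",I)
    hsv=cv2.cvtColor(I,cv2.COLOR_BGR2HSV)
    C=CR.inv().apply((P-CO).reshape(-1,3)).reshape(P.shape)*1000
    m=(C[...,2]>48)&(C[...,2]<56)&(C[...,0]>-230)&(C[...,0]<60)&(abs(C[...,1])<150)&(hsv[...,1]<70)
    n,l,s_,_=cv2.connectedComponentsWithStats(m.astype(np.uint8)); k=1+np.argmax(s_[1:,4])
    q=C[l==k][:,:2].astype(np.float32); print('n',len(q),'rect',cv2.minAreaRect(q)); print(cv2.boxPoints(cv2.minAreaRect(q)).round(1).tolist())
E
python3 -c "
from h import *
st(); lamp('p1')"
```

```text
t 16.6 tcp [0.53   0.0862 0.0516] x [ 0.145  0.988 -0.05 ] y [ 0.833 -0.095  0.545] z [ 0.534 -0.121 -0.837] F [ 1.4  2.7 -0.2] op 0.5 q [-0.85  0.4   0.38  2.45  2.02  0.27 -2.64]
tip in cradle mm [-144.2   99.    30.6]
n 904 rect ((-150.86228942871094, 40.23988342285156), (80.2573013305664, 92.90103912353516), 1.4008582830429077)
[[-192.10000610351562, 85.69999694824219], [-189.8000030517578, -7.199999809265137], [-109.5999984741211, -5.199999809265137], [-111.9000015258789, 87.69999694824219]]
```

View pics/p1.png

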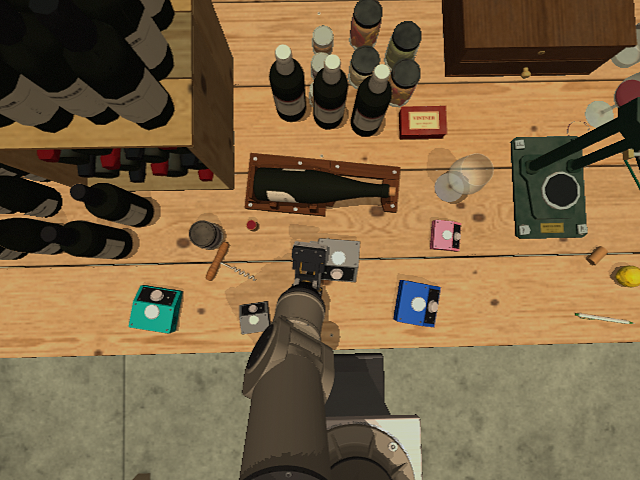

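{"fn": "send_rows", "kwargs": {
  "motion": [
    [[0.5,-8,3,3,0],[0.5,-16,6,6,0],[0.5,-24,9,8,0],[0.5,-32,12,11,0],[0.5,-40,15,13,0]]
  ]
}}

```text
clock: 17.15
ee_pos: [0.5435, 0.044, 0.0507]
tool_rot: [0.721, 0.632, 0.168, 0.231]
wrist_force: [-0.2, 1.0, -0.7]
opening: 0.502
finger_force: 0.7
```

```bash
python3 -c "
from h import *
st(); lamp()"
```

```text
t 17.15 tcp [0.5435 0.044  0.0507] x [ 0.145  0.988 -0.05 ] y [ 0.833 -0.095  0.545] z [ 0.534 -0.121 -0.837] F [-0.2  1.  -0.7] op 0.5 q [-0.65  0.39  0.28  2.44  2.17  0.27 -2.67]
tip in cradle mm [-125.8   58.7   29.8]
n 861 rect ((-133.0459442138672, -1.4799118041992188), (94.51346588134766, 69.96690368652344), 83.9941635131836)
[[-172.8000030517578, -44.79999923706055], [-103.19999694824219, -52.099998474121094], [-93.30000305175781, 41.900001525878906], [-162.89999389648438, 49.20000076293945]]
```

{"fn": "send_rows", "kwargs": {
  "motion": [
    [[0.5,20,0,0,0],[0.5,40,10,-20,-0.1],[0.5,40,20,-40,-0.24],[0.5,40,35,-64,-0.38],[0.5,40,30,-70,-0.52]]
  ]
}}

```text
clock: 17.7
ee_pos: [0.5455, 0.0803, 0.1024]
tool_rot: [0.648, 0.703, 0.137, 0.259]
wrist_force: [-0.4, -0.3, -0.1]
opening: 0.498
finger_force: 0.0
```

```bash
python3 -c "
from h import *
lamp(); plan([-215,0,70],yaxis_c=[0,1,0])"
```

```text
n 1078 rect ((-131.26014709472656, -3.5498390197753906), (94.31005096435547, 67.60968780517578), 84.60535430908203)
[[-169.3000030517578, -47.29999923706055], [-102.0, -53.70000076293945], [-93.19999694824219, 40.20000076293945], [-160.5, 46.599998474121094]]
t 17.75 tcp [0.5455 0.0807 0.1038] x [-0.032  0.981 -0.191] y [0.84  0.13  0.527] z [ 0.542 -0.143 -0.828] F [ 2.7 -0.3  1.5] op 0.5 q [-1.06  0.32  0.63  2.41  1.47  0.21 -1.82]
tip in cradle mm [-127.9   94.8   83.1]
tool shift [-76.8 -99.8 -30.1]
roll -1.341
cradle unit axes in tool: x [-0.146  0.819  0.555] y [ 0.971  0.227 -0.079] z [-0.191  0.527 -0.828]
```

{"fn": "send_rows", "kwargs": {
  "motion": [
    [[0.5,4,-20,-14,-0.14],[0.5,8,-40,-28,-0.28],[0.5,12,-60,-40,-0.42],[0.5,12,-70,-47,-0.56],[0.5,12,-70,-47,-0.7]]
  ]
}}

```text
clock: 18.25
ee_pos: [0.4928, 0.0754, 0.0699]
tool_rot: [0.564, 0.779, 0.075, 0.262]
wrist_force: [0.0, -0.9, 0.5]
opening: 0.5
finger_force: 0.0
```

```bash
python3 -c "
from h import *
plan([-218,2,50],yaxis_c=[0,1,0])"
```

```text
t 18.25 tcp [0.4928 0.0754 0.0699] x [-0.226  0.919 -0.323] y [0.841 0.352 0.412] z [ 0.492 -0.179 -0.852] F [ 0.  -0.9  0.5] op 0.5 q [-0.56  0.29 -0.02  2.46  1.48  0.44 -1.66]
tip in cradle mm [-180.7   82.4   48.6]
tool shift [-59.3 -65.  -10.5]
roll -1.103
cradle unit axes in tool: x [-0.331  0.794  0.51 ] y [ 0.886  0.447 -0.12 ] z [-0.323  0.412 -0.852]
```

{"fn": "send_rows", "kwargs": {
  "motion": [
    [[0.5,12,-16,-47,-0.14],[0.5,24,-45,-60,-0.28],[0.5,24,-45,-60,-0.42],[0.5,24,-45,-60,-0.56],[0.5,24,-45,-60,-0.7]]
  ]
}}

```text
clock: 18.75
ee_pos: [0.4463, 0.0857, 0.0675]
tool_rot: [0.494, 0.831, 0.027, 0.256]
wrist_force: [-0.6, -0.6, -0.1]
opening: 0.499
finger_force: 0.0
```

```bash
python3 -c "
from h import *
plan([-225,2,60],yaxis_c=[0,1,0])"
```

```text
t 18.75 tcp [0.4463 0.0857 0.0675] x [-0.381  0.834 -0.399] y [0.806 0.511 0.298] z [ 0.452 -0.208 -0.867] F [-0.6 -0.6 -0.1] op 0.5 q [ 0.09  0.36 -0.85  2.46  1.39  0.75 -1.42]
tip in cradle mm [-229.1   86.4   45.8]
tool shift [-73.7 -43.5   2.6]
roll -0.916
cradle unit axes in tool: x [-0.476  0.741  0.473] y [ 0.784  0.602 -0.154] z [-0.399  0.298 -0.867]
```

{"fn": "send_rows", "kwargs": {
  "motion": [
    [[0.5,-15,-9,0,-0.14],[0.5,-30,-18,0,-0.28],[0.5,-45,-27,0,-0.42],[0.5,-60,-36,0,-0.56],[0.5,-74,-44,0,-0.7]]
  ]
}}

```text
clock: 19.25
ee_pos: [0.4545, 0.0039, 0.0889]
tool_rot: [0.269, 0.931, -0.047, 0.244]
wrist_force: [-0.3, 0.1, 0.4]
opening: 0.5
finger_force: 0.0
```

```bash
python3 -c "
from h import *
plan([-218,2,12],yaxis_c=[0,1,0])"
```

```text
t 19.25 tcp [0.4545 0.0039 0.0889] x [-0.737  0.477 -0.478] y [0.523 0.851 0.044] z [ 0.428 -0.218 -0.877] F [-0.3  0.1  0.4] op 0.5 q [ 0.67  0.4  -1.23  2.46  1.4   0.79 -0.65]
tip in cradle mm [-211.9    5.8   66.9]
tool shift [29.6 -8.4 46. ]
roll -0.404
cradle unit axes in tool: x [-0.788  0.42   0.451] y [ 0.388  0.907 -0.166] z [-0.478  0.044 -0.877]
```

{"fn": "send_rows", "kwargs": {
  "motion": [
    [[0.5,8,-2,12,-0.14],[0.5,16,-4,24,-0.28],[0.5,24,-6,35,-0.4],[0.5,30,-8,46,-0.4],[0.5,30,-8,46,-0.4]]
  ]
}}

```text
clock: 19.75
ee_pos: [0.4616, 0.0073, 0.0348]
tool_rot: [0.081, 0.967, -0.095, 0.222]
wrist_force: [0.2, 1.3, 0.2]
opening: 0.502
finger_force: 0.0
```

```bash
python3 -c "
from h import *
lamp();plan([-205,2,9],yaxis_c=[0,1,0])"
```

```text
n 1076 rect ((-131.3330841064453, -3.7692909240722656), (94.66252136230469, 67.55575561523438), 84.71633911132812)
[[-169.3000030517578, -47.79999923706055], [-102.0999984741211, -54.0], [-93.30000305175781, 40.29999923706055], [-160.60000610351562, 46.5]]
t 19.8 tcp [0.4617 0.0074 0.0355] x [-0.888  0.114 -0.446] y [ 0.199  0.969 -0.148] z [ 0.415 -0.22  -0.883] F [ 0.7  0.4 -0.5] op 0.5 q [ 0.62  0.65 -1.23  2.46  1.59  0.98 -0.4 ]
tip in cradle mm [-205.5   10.    13.5]
tool shift [ 1.5 -7.1  5.5]
roll -0.01
cradle unit axes in tool: x [-0.895  0.084  0.438] y [ 0.01   0.985 -0.17 ] z [-0.446 -0.148 -0.883]
```

{"fn": "send_rows", "kwargs": {
  "motion": [
    [[0.65,1,-7,3.5,0],[0.65,-10,-6.5,8.5,0],[0.65,-21,-5.5,14,0],[0.65,-32,-4.5,19,0],[0.65,-43,-3.5,24.5,0]]
  ]
}}

```text
clock: 20.3
ee_pos: [0.5112, -0.0073, 0.0349]
tool_rot: [0.08, 0.967, -0.096, 0.224]
wrist_force: [-1.8, 0.4, -0.3]
opening: 0.352
finger_force: 0.8
```

```bash
python3 -c "
from h import *
lamp();plan([-100,2,11],yaxis_c=[0,1,0])"
```

```text
n 1078 rect ((-85.969970703125, -1.9120368957519531), (94.3540267944336, 68.41004943847656), 85.01782989501953)
[[-124.0999984741211, -45.900001525878906], [-56.0, -51.900001525878906], [-47.79999923706055, 42.099998474121094], [-115.9000015258789, 48.099998474121094]]
t 20.35 tcp [ 0.513  -0.0073  0.035 ] x [-0.887  0.113 -0.449] y [ 0.199  0.968 -0.15 ] z [ 0.418 -0.222 -0.881] F [ 3.  -0.4 -0.1] op 0.35 q [ 0.64  0.69 -1.18  2.37  1.61  0.97 -0.28]
tip in cradle mm [-152.8    1.3   13. ]
tool shift [-46.2   5.5  24.9]
roll -0.009
cradle unit axes in tool: x [-0.894  0.085  0.441] y [ 0.009  0.985 -0.172] z [-0.449 -0.15  -0.881]
```

{"fn": "send_rows", "kwargs": {
  "motion": [
    [[0.65,-7,1,5.5,-0.04],[0.65,-14,1.5,9,-0.08],[0.65,-21,2,12,-0.09],[0.65,-28,3,16,-0.09],[0.65,-36,4,20,-0.09]]
  ]
}}

```text
clock: 20.85
ee_pos: [0.5514, -0.0115, 0.0323]
tool_rot: [0.037, 0.969, -0.106, 0.219]
wrist_force: [-2.3, -0.1, 2.8]
opening: 0.347
finger_force: 1.5
```

```bash
python3 -c "
from h import *
lamp('p2');plan([-100,0,11],yaxis_c=[0,1,0])"
```

```text
n 1045 rect ((-51.40638732910156, 3.5318374633789062), (94.20753479003906, 78.78975677490234), 89.71186828613281)
[[-91.0, -43.400001525878906], [-12.199999809265137, -43.79999923706055], [-11.800000190734863, 50.400001525878906], [-90.5999984741211, 50.79999923706055]]
t 20.9 tcp [ 0.5528 -0.0116  0.0325] x [-0.901  0.025 -0.433] y [ 0.118  0.975 -0.189] z [ 0.417 -0.222 -0.881] F [ 0.6 -0.8  0.3] op 0.35 q [ 0.63  0.72 -1.14  2.29  1.61  0.96 -0.12]
tip in cradle mm [-112.8    1.7   10.5]
tool shift [-11.5  -1.7   5.5]
roll 0.081
cradle unit axes in tool: x [-0.898  0.004  0.44 ] y [-0.08   0.982 -0.172] z [-0.433 -0.189 -0.881]
```

View pics/p2.png

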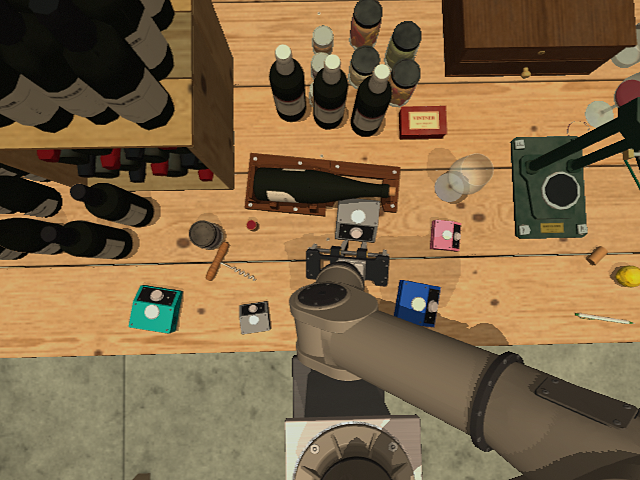

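{"fn": "send_rows", "kwargs": {
  "motion": [
    [[0.65,-9,-1,4.5,0],[0.65,-18,-2,9,0],[0.65,-27,-3,13.5,0],[0.65,-34,-3,17,0],[0.65,-41,-3,20,0]]
  ]
}}

```text
clock: 21.4
ee_pos: [0.5964, -0.0201, 0.0329]
tool_rot: [0.037, 0.969, -0.106, 0.219]
wrist_force: [-1.1, -0.1, -0.3]
opening: 0.351
finger_force: 0.8
```

```bash
python3 -c "
from h import *
lamp('p3');plan([-54,0,11])
I=cv2.imread('pics/p3.png');cv2.imwrite('pics/p3c.png',cv2.resize(I[150:270,280:440],None,fx=5,fy=5))"
```

```text
n 338 rect ((-28.18096923828125, -2.0675086975097656), (38.333988189697266, 96.57612609863281), 10.221932411193848)
[[-55.599998474121094, 42.099998474121094], [-38.5, -53.0], [-0.699999988079071, -46.20000076293945], [-17.899999618530273, 48.900001525878906]]
t 21.45 tcp [ 0.5974 -0.0202  0.0331] x [-0.901  0.025 -0.432] y [ 0.118  0.975 -0.19 ] z [ 0.417 -0.222 -0.881] F [ 0.2  0.2 -0.3] op 0.35 q [ 0.63  0.75 -1.11  2.2   1.6   0.95 -0.03]
tip in cradle mm [-67.4  -1.6  11.1]
tool shift [-12.1   1.6   5.7]
cradle unit axes in tool: x [-0.898  0.003  0.44 ] y [-0.081  0.982 -0.172] z [-0.432 -0.19  -0.881]
```

View pics/p3c.png

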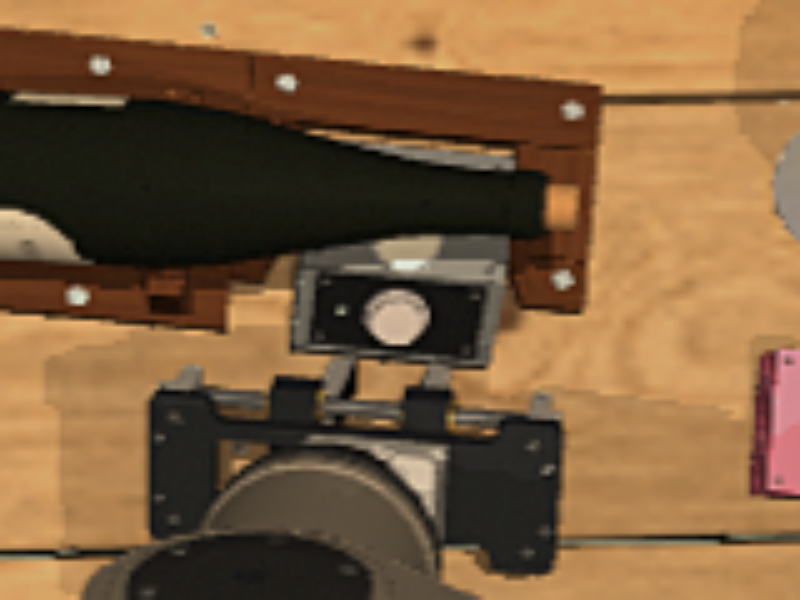

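{"fn": "send_rows", "kwargs": {
  "motion": [
    [[0.65,-4,0,2,0],[0.65,-8,0,4,0],[0.65,-10,0,5,0],[0.65,-12,0,6,0],[0.65,-12,0,6,0]]
  ]
}}

```text
clock: 21.95
ee_pos: [0.6093, -0.0214, 0.0329]
tool_rot: [0.036, 0.969, -0.106, 0.219]
wrist_force: [-1.3, -0.2, 1.6]
opening: 0.35
finger_force: 1.0
```

{"fn": "send_rows", "kwargs": {
  "motion": [
    [[0.65,-1,0,0.5,0],[0.65,-2,0,1,0],[0.65,-3,0,1.5,0]]
  ]
}}

```text
clock: 22.25
ee_pos: [0.611, -0.0216, 0.0325]
tool_rot: [0.036, 0.969, -0.106, 0.218]
wrist_force: [-23.0, 2.7, 19.1]
opening: 0.349
finger_force: 12.0
```

```bash
python3 -c "
from h import *
st()"
```

```text
t 22.25 tcp [ 0.611  -0.0216  0.0325] x [-0.902  0.023 -0.43 ] y [ 0.116  0.975 -0.191] z [ 0.415 -0.222 -0.882] F [-23.    2.7  19.1] op 0.35 q [ 0.63  0.77 -1.1   2.17  1.59  0.95  0.  ]
tip in cradle mm [-53.8  -1.5  10.4]
```

{"fn": "send_rows", "kwargs": {
  "motion": [
    [[0.65,6,0,-3,0],[0.65,22,0,-11,0],[1.0,27,-3,-30,-0.1],[1.0,5,-8,-50,-0.2],[1.0,0,-10,-65,-0.2]]
  ]
}}

```text
clock: 22.75
ee_pos: [0.5854, -0.017, 0.0939]
tool_rot: [-0.063, 0.968, -0.128, 0.208]
wrist_force: [0.2, 0.5, -0.4]
opening: 0.129
finger_force: 0.0
```

```bash
cat >> h.py <<'E'
def edge(goal_mm,h=12.5):
    """shift to bring leading tip edge to goal (cradle mm); reports tip corners and body corners"""
    s,M=st(); A=CR.as_matrix().T@M; tip=CR.inv().apply(s['ee_pos']+.025*M[:,2]-CO)*1000
    d=np.array([.643,0,-.766])
    c=[tip+A@np.array([sx*8,sy*h,0]) for sx in(-1,1) for sy in(-1,0,1)]
    for v in c: print('corner',v.round(1),'lead',(v@d).round(1))
    b=max(c,key=lambda v:v@d); f=(c[0]+c[2])/2
    g=np.array(goal_mm)-f; print('shift tool (front edge mid->goal)',(A.T@g).round(1),'cradle',g.round(1))
    for sx in(-1,1):
        for sy in(-1,1): print('body at goal',(tip+g+A@np.array([sx*37.5,sy*88.5,-97])).round(0))
    print('units in tool x',A[0].round(3),'y',A[1].round(3),'z',A[2].round(3),'press',(A.T@d).round(3))
E
python3 -c "
from h import *
edge([-36-6,0,44+8]); lamp('p4')
I=cv2.imread('pics/p4.png');cv2.imwrite('pics/p4c.png',cv2.resize(I[150:270,280:440],None,fx=5,fy=5))"
```

```text
t 22.75 tcp [ 0.5854 -0.017   0.0939] x [-0.906 -0.174 -0.386] y [-0.068  0.959 -0.274] z [ 0.418 -0.222 -0.881] F [ 0.2  0.5 -0.4] op 0.13 q [ 0.68  0.6  -1.16  2.2   1.42  0.9   0.29]
tip in cradle mm [-79.7   0.1  71.8]
corner [-70.4  -9.5  78.4] lead -105.3
corner [-72.6   2.3  74.9] lead -104.1
corner [-74.9  14.2  71.5] lead -102.9
corner [-84.4 -13.9  72.2] lead -109.6
corner [-86.7  -2.1  68.8] lead -108.4
corner [-88.9   9.7  65.3] lead -107.2
shift tool (front edge mid->goal) [-17.4  -1.4  34.1] cradle [ 30.6  -2.3 -22.9]
body at goal [-43. -59. 173.]
body at goal [-75. 108. 125.]
body at goal [-109.  -80.  144.]
body at goal [-141.   88.   96.]
units in tool x [-0.879 -0.179  0.441] y [-0.279  0.945 -0.171] z [-0.386 -0.274 -0.881] press [-0.27   0.094  0.958]
n 291 rect ((38.00336837768555, -0.3245964050292969), (20.413890838623047, 93.88107299804688), 0.06453799456357956)
[[27.700000762939453, 46.599998474121094], [27.799999237060547, -47.29999923706055], [48.29999923706055, -47.29999923706055], [48.20000076293945, 46.599998474121094]]
```

View pics/p4c.png

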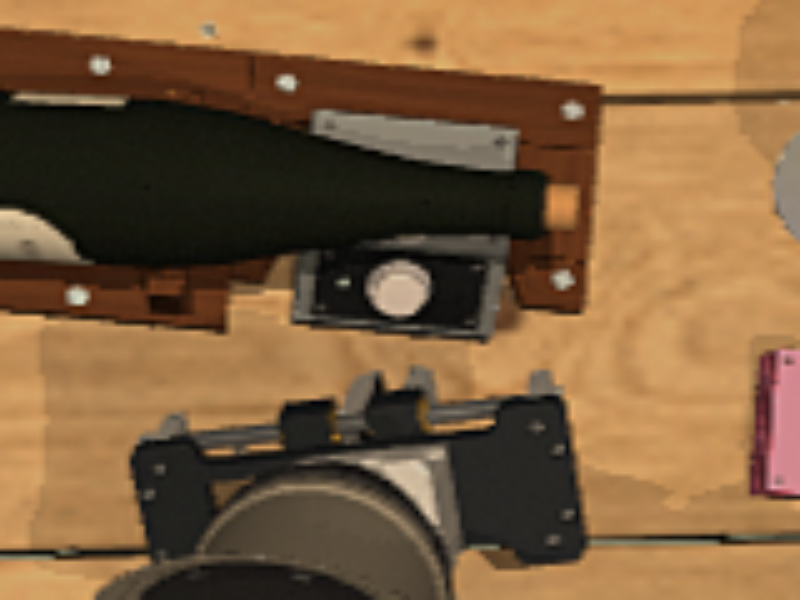

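{"fn": "send_rows", "kwargs": {
  "motion": [
    [[1.0,-5,0,10,0],[1.0,-11,-1,22,0],[1.0,-17,-1.5,34,0],[1.0,-17,-1.5,34,0]]
  ]
}}

```text
clock: 23.2
ee_pos: [0.6143, -0.0236, 0.0665]
tool_rot: [-0.06, 0.968, -0.127, 0.206]
wrist_force: [0.3, 1.2, 0.6]
opening: 0.005
finger_force: 0.0
```

```bash
python3 -c "
from h import *
edge([-36,0,44])
I,D=get_image('side');cv2.imwrite('pics/s1.png',cv2.resize(I[200:330,270:440],None,fx=4.7,fy=4.6))"
```

```text
t 23.2 tcp [ 0.6143 -0.0236  0.0665] x [-0.908 -0.169 -0.383] y [-0.064  0.96  -0.271] z [ 0.414 -0.221 -0.883] F [0.3 1.2 0.6] op 0.0 q [ 0.64  0.68 -1.1   2.15  1.48  0.91  0.28]
tip in cradle mm [-50.3  -3.   44.4]
corner [-41.1 -12.7  50.9] lead -65.4
corner [-43.3  -0.8  47.5] lead -64.2
corner [-45.5  11.   44.1] lead -63.0
corner [-55.2 -17.   44.7] lead -69.8
corner [-57.4  -5.2  41.4] lead -68.6
corner [-59.6   6.6  38. ] lead -67.4
shift tool (front edge mid->goal) [-5.3  0.5  6.1] cradle [ 7.3  0.8 -3.5]
body at goal [-37. -59. 165.]
body at goal [-68. 108. 117.]
body at goal [-103.  -80.  136.]
body at goal [-134.   88.   88.]
units in tool x [-0.882 -0.176  0.437] y [-0.274  0.946 -0.171] z [-0.383 -0.271 -0.883] press [-0.274  0.094  0.957]
```

View pics/s1.png

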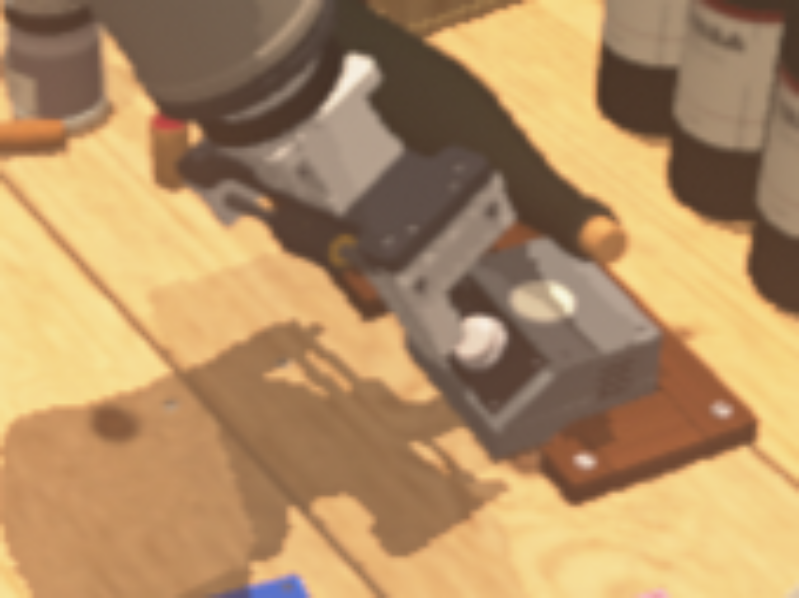

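{"fn": "send_rows", "kwargs": {
  "motion": [
    [[1.0,-4,-3.5,5,0],[1.0,-4.5,-3.2,8,0],[1.0,-5,-3,10,0],[1.0,-5.5,-2.8,11.5,0],[1.0,-6,-2.7,13,0]]
  ]
}}

```text
clock: 23.75
ee_pos: [0.6248, -0.0279, 0.0606]
tool_rot: [-0.061, 0.968, -0.128, 0.207]
wrist_force: [-3.2, -0.5, 2.8]
opening: 0.003
finger_force: 2.1
```

```bash
python3 -c "
from h import *
edge([-32.1,-4,39.4])"
```

```text
t 23.75 tcp [ 0.6248 -0.0279  0.0606] x [-0.907 -0.17  -0.385] y [-0.064  0.96  -0.273] z [ 0.416 -0.222 -0.882] F [-3.2 -0.5  2.8] op 0.0 q [ 0.63  0.7  -1.09  2.13  1.5   0.91  0.29]
tip in cradle mm [-39.4  -6.1  38.6]
corner [-30.1 -15.7  45.1] lead -53.9
corner [-32.3  -3.9  41.7] lead -52.7
corner [-34.5   7.9  38.3] lead -51.5
corner [-44.2 -20.1  38.9] lead -58.3
corner [-46.4  -8.3  35.5] lead -57.1
corner [-48.6   3.5  32.1] lead -55.9
shift tool (front edge mid->goal) [0.7 0.5 2.1] cradle [ 0.2 -0.1 -2.3]
body at goal [-33. -63. 160.]
body at goal [-64. 105. 112.]
body at goal [-99. -84. 132.]
body at goal [-130.   84.   83.]
units in tool x [-0.881 -0.176  0.439] y [-0.275  0.946 -0.172] z [-0.385 -0.273 -0.882] press [-0.271  0.096  0.958]
```

{"fn": "send_rows", "kwargs": {
  "motion": [
    [[1.0,-0.2,0,0.8,0],[1.0,-0.4,0.1,1.6,0],[1.0,-0.6,0.2,2.2,0]]
  ]
}}

```text
clock: 24.05
ee_pos: [0.6263, -0.028, 0.0588]
tool_rot: [-0.061, 0.968, -0.128, 0.207]
wrist_force: [-2.9, -2.1, 3.4]
opening: 0.002
finger_force: 2.0
```

{"fn": "send_rows", "kwargs": {
  "motion": [
    [[1.0,-0.2,0,0.8,0],[1.0,-0.4,0.1,1.6,0]]
  ]
}}

```text
clock: 24.25
ee_pos: [0.627, -0.0282, 0.0578]
tool_rot: [-0.061, 0.968, -0.128, 0.207]
wrist_force: [-18.1, -1.8, 23.0]
opening: 0.008
finger_force: 14.6
```

{"fn": "send_rows", "kwargs": {
  "motion": [
    [[1.0,2,-1,-8,0],[1.0,8,-4,-28,0],[1.0,30,0,-50,0],[1.0,55,5,-75,0],[1.0,85,10,-100,0]]
  ]
}}

```text
clock: 24.75
ee_pos: [0.5069, -0.01, 0.1103]
tool_rot: [-0.061, 0.968, -0.127, 0.207]
wrist_force: [-0.1, 1.4, 0.6]
opening: 0.007
finger_force: 0.0
```

```bash
python3 -c "
from h import *
st(); lamp('p5')
I,D=get_image('side');a=cv2.resize(I[210:330,280:400],(400,400));T=cv2.imread('pics/p5.png');b=cv2.resize(T[160:240,310:410],(400,400));cv2.imwrite('pics/f.png',np.hstack([a,b]))
# button height above panel
I,D=get_image('top');C=CR.inv().apply((cloud('top',D)-CO).reshape(-1,3))*1000
k=(np.hypot(C[:,0]+34,C[:,1])<6)&(C[:,2]<60);print(C[k].mean(0),(C[k]@np.array([-.643,0,.766])).mean(),'out',(56.85),'in',50.85)"
```

```text
t 24.75 tcp [ 0.5069 -0.01    0.1103] x [-0.907 -0.17  -0.386] y [-0.065  0.961 -0.271] z [ 0.416 -0.22  -0.882] F [-0.1  1.4  0.6] op 0.01 q [ 0.71  0.41 -1.19  2.34  1.31  0.78  0.24]
tip in cradle mm [-158.5   -2.    88.3]
n 291 rect ((37.51350402832031, -0.14867782592773438), (20.545658111572266, 93.7551498413086), 0.5138475894927979)
[[26.799999237060547, 46.599998474121094], [27.700000762939453, -47.099998474121094], [48.20000076293945, -46.900001525878906], [47.400001525878906, 46.79999923706055]]
[-33.6403298    0.13250012  37.25109917] 50.16507402461368 out 56.85 in 50.85
```

View pics/f.png

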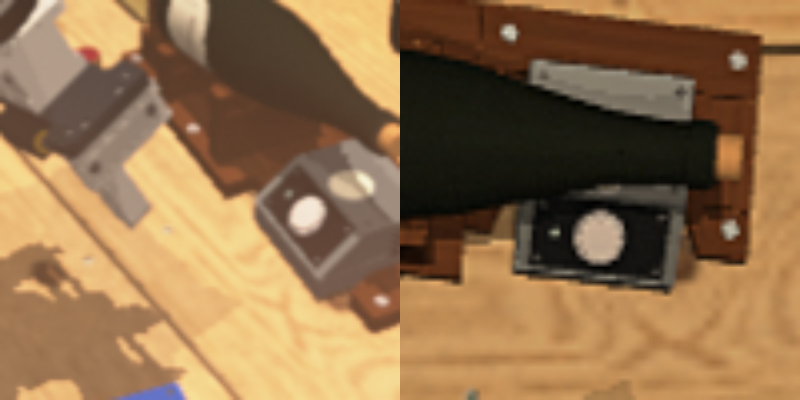

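The button is in: its face reads 50.2 against 50.85 nominal. I'll check that the lamp is still square using several frames.

```bash
python3 -c "
from h import *
def nose():
    I,D=get_image('top');C=CR.inv().apply((cloud('top',D)-CO).reshape(-1,3)).reshape(480,640,3)*1000
    return C
from functools import reduce
Cs=[nose() for _ in range(6)]
for C in Cs:
    m=(abs(C[...,2]-52)<3)&(C[...,0]>20)&(C[...,0]<55)&(abs(C[...,1])<55)
    v,u=np.nonzero(m); pts=np.array([(c,v[u==c].min()-.5) for c in np.unique(u)][1:-1],np.float32)
    vx,vy,x0,y0=cv2.fitLine(pts,cv2.DIST_HUBER,0,.01,.01).ravel()
    w=(CR.inv().apply(ray('top',[[x0-15*vx,y0-15*vy],[x0+15*vx,y0+15*vy]],.052)-CO)*1000)
    d=w[0]-w[1]; print(m.sum(),w[:,:2].round(1).tolist(),'yaw',np.degrees(np.arctan2(-d[0],d[1])).round(2))
"
```

```text
267 [[47.9, 24.9], [47.8, -44.9]] yaw -0.1
271 [[48.0, 42.0], [48.2, -27.8]] yaw 0.1
275 [[47.5, 34.0], [48.3, -35.7]] yaw 0.67
265 [[48.0, 33.8], [47.9, -36.0]] yaw -0.12
267 [[48.1, 35.1], [47.8, -34.7]] yaw -0.23
262 [[47.9, 31.5], [48.0, -38.3]] yaw 0.04
```

Over six frames the lamp reads home at about 48.0 mm with a mean yaw near 0, so I'm handing in.

```bash
python3 -c "
from station import *
print(sign_off())"
```

```text
the job is handed in; nothing more can be done
None
```

The lamp was slid home and square in the notch, its button was pressed fully in and stayed in, and I handed the job in at about 25 s with the arm clear; the camera checks agreed, but the sign-off gave no verdict.

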